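# Seat the board-holder head in its taper cup and prove it free

### The arm

A 6-joint arm with a two-finger parallel gripper is mounted at the origin on the work surface. World frame = base frame: x ahead of the robot, y to its left, z up, the work surface at z = 0. Lengths are in m, angles in rad, forces in N, time in s.
With the tool pointing down it reaches from about 0.35 to 0.875 m from the base axis. Payload 15.5 kg.
Tool frame: the origin (TCP) lies at the very end of the fingers, on their centre line; the grasp point (between the pads) lies 19 mm behind it; x points along the fingers, y is the direction in which the jaws open and shut, and the axes are right-handed (so a half turn about x gives the same grasp; the last joint's range is limited). The gripper opens to 85 mm and grips with 20 to 120 N. Pads are 22 mm wide; open, the fingers measure 114 mm over their backs; the gripper's body (76 mm by 85 mm) begins 54 mm behind the grasp point. The pads swing forward as they close: fully open they stand 13 mm farther back than shut.
Start: joints at [-0.096, 0.494, 1.345, -0, 1.302, -0.096], TCP at [0.625, 0, 0.231] pointing down, gripper open.
Joint ranges: [-2.91, 2.91], [-0.82, 2.16], [0.22, 2.67], [-1.22, 4.37], [0.12, 2.79], [-3.08, 3.08]. Speed limits (rad/s): [1.89, 1.89, 2.57, 3.01, 3.01, 3.01].

### API

Orientations are given as a 3x3 rotation matrix whose columns are the frame's x, y, z axes.
In Python, from bench import manip gives the robot as it stands. The module is installed in compiled form; this text tells all that it offers.
- The arm moves only by the shell command python3 -m inch 'ROWS'. ROWS is a JSON object of lists of equal length, an entry for each row: "fingers": the opening, from 0 (shut) to 1 (fully open); "linear": the shift along the tool's x, y, z in cm, a list of three; "yaw": the turn about the tool's x in rad. A call has 1 to 10 rows; each row shifts and turns the pose as measured when the row begins, along the tool's axes as they then stand; what a row does not reach is not made up. A row lasts 1/10 s, in which the tool goes at most 50 mm and 8.59 degrees, less where a joint would pass 70% of its speed; a pose out of reach is approached as far as the arm can. A call with a gripper value outside its range is refused whole. The fingers move at their own pace and stop on an object; the grip force is fixed at half the most. Time passes only in rows, so rows that do not move let the fingers close. It gives the time, the measured TCP pose, the force and the opening at its end, in the units of the state.
- manip.get_state(): the state, without advancing time (a new reading comes with each control period).
- manip.grab_frame(name): name is "scene" or "side" or "wrist"; returns (picture, depth): 400x640x3 uint8, red, green, blue; 400x640 float32, m along the optical axis (not along the pixel's ray), 0 where there is no reading.
- manip.camera_info(name): a dict with "fx", "fy", "cx", "cy" (pixels), "cam_to_world" (4x4, takes a point from camera to world coordinates). Camera axes: x right, y down, z forward; pixel columns grow to the right and rows downward; lengths in m; the calibration is good to about 2 mm. The wrist camera is an equidistant fisheye: a pixel r from the principal point sees the ray r / f radians off the axis. A picture is of the moment at which its call begins: read the wrist's pose just before it. camera_info takes no time and is no camera call; for the wrist camera it gives the pose at the moment of the call.
- manip.sign_off(): hands the job in, once; it reports no verdict.
The state is a dict: "time": time; "joint_pos": joint angles; "joint_vel": joint speeds; "joint_torque": joint torques, N m; "tool_pos": TCP position; "ee_rot": TCP orientation; "contact_force": force on the tool from outside, world axes, zero at the start; "moment": the same for the moment, N m; "grip_width": opening from 0.0 (shut) to 1.0 (fully open).
Only numpy, scipy, OpenCV 4.12 (cv2) and the standard library are available. Lean on these libraries where they do the work, as an engineer would, in place of code of your own. Each camera call takes 0.05 s, during which the arm holds its last target.

### The job

Set the loose board-holder head cone-down into the cup of the grey stand with its bar in line with the stand's long foot, and press it firmly but gently home by feel, straight down with about 12 N and never more than 20 N. Then, keeping the cone down in the cup, rock the head round about 20 degrees counter-clockwise of the foot's line and then about 20 degrees clockwise of it (seen from above) to prove that it turns free. Turn it back in line with the foot and leave it standing free in the cup, without knocking the stand or disturbing the other things on the bench.

Things in the scene. Friction and masses are not known exactly. Their poses are not given: they have to be found in the camera images.
- stand: Grey metal stand fixed to the bench. Origin: centre of the underside of its foot, on the bench; z up, x along the foot's long side. Foot 110 (x) x 80 (y) x 12 mm; round collar 48 mm across up to 30 mm, with a small black thumb screw on its +y side. A bright steel cup sits above it on a stem, all on the stand's upright axis.
- stand_collar (a point): Middle of the collar's top, 30 mm above the bench. The cup's stem comes out here, clamped at a height that differs every time and is not measured: the cup's rim is anywhere from 68 to 88 mm above the bench. Cup and cone are polished and slippery. The cup does not give or turn under the forces allowed.
- stand_axis (a point): Point on the stand's axis 78 mm above the bench, at the mean height of the cup's rim (true rim up to 10 mm higher or lower). Cup 62 mm across outside; conical mouth 52 mm across, narrowing to 25 mm, 25 mm deep, half angle 28 degrees like the head's cone. Cone fully home: its foot is 26 mm below the rim (42 to 62 mm above the bench), head_grip 104 to 124 mm above the bench.
- head_grip (a point): Centre of the black grip block on top of the loose head, 62 mm above the head's small foot; z up, x along the bar. Block 30 (x) x 24 (y, the sides to grip) x 36 mm high (43 to 79 mm above the foot). Head 79 mm high, 0.12 to 0.2 kg, starts upright on its small foot on the bench; it tips if pushed over about 15 degrees.
- head_end (a point): Point in the head's +x board jaw, 38 mm along x from its axis, 50 mm above its foot. Aluminium bar 84 (x) x 20 (y) x 8 mm, 35 to 43 mm above the foot, with a slotted board jaw 14 mm high on each end; the ends are alike and either may point to the stand's +x.
- head_foot (a point): Centre of the small lower end of the head's steel cone, on its axis; axes as head_grip. Cone 24 mm across here, 56 mm across 30 mm higher up, then a disc 56 mm across and 5 mm thick under the bar.
- head: The whole loose head; origin at head_foot, axes as head_grip.
- spool: Bystander: solder spool standing on the bench, 54 mm across, 45 mm high; origin at the centre of its underside.
- driver: Bystander: screwdriver lying on the bench; origin at the middle of its underside, x along it.
- flux_jar: Bystander: small jar 48 mm across, 50 mm high; origin at the centre of its underside.
- pcb: Bystander: green circuit board 75 x 110 mm lying on the bench with parts up to 16 mm high; origin at the centre of its underside.
Things that resemble listed ones, but are neither listed nor needed, are in the scene too. Leave any red look-alike of the head alone.

How it is judged:
On the way, in this order (a step that is already met when the one before it is completed fails the run):
1. the head stands upright in the cup, its bar within 10 degrees of the line of the foot, and is pressed home for 0.3 s with at least 10 N in all on the cup's sloping walls (5 to 7 N straight down) (contact force between head and stand above 10 N and angle between the x axis of head and the x axis of stand, either way round below 0.175 rad and horizontal distance between head_foot and stand below 0.002 m and angle between head_foot's own z axis and vertical below 0.06 rad and z of head_foot in the frame of stand below 0.065 m), for 0.3 s.
2. the head, still bearing on the cup with at least 0.5 N, is turned at least 12 degrees counter-clockwise (contact force between head and stand above 0.5 N and angle between the x axis of head and the x axis of stand, either way round above 0.21 rad and ((x of head_end in the frame of stand above 0 m and y of head_end in the frame of stand above 0.0075 m) or (x of head_end in the frame of stand below 0 m and y of head_end in the frame of stand below -0.0075 m)) and horizontal distance between head_foot and stand below 0.002 m and angle between head_foot's own z axis and vertical below 0.06 rad and z of head_foot in the frame of stand below 0.065 m), for 0.1 s.
3. the head, still bearing on the cup with at least 0.5 N, is turned at least 12 degrees clockwise (contact force between head and stand above 0.5 N and angle between the x axis of head and the x axis of stand, either way round above 0.21 rad and ((x of head_end in the frame of stand above 0 m and y of head_end in the frame of stand below -0.0075 m) or (x of head_end in the frame of stand below 0 m and y of head_end in the frame of stand above 0.0075 m)) and horizontal distance between head_foot and stand below 0.002 m and angle between head_foot's own z axis and vertical below 0.06 rad and z of head_foot in the frame of stand below 0.065 m), for 0.1 s.
At the end, for the whole second after the job is handed in: The head stands at rest with its cone in the cup: its foot centred within 2 mm of the stand's axis and no higher than 65 mm above the bench, upright within 3.4 degrees, the bar within 10 degrees of the stand's long foot (either end forward), its weight (over 0.5 N) on the stand, and released (angle between the x axis of head and the x axis of stand, either way round below 0.175 rad and contact force between head and stand above 0.5 N and linear speed of head below 0.02 m/s and horizontal distance between head_foot and stand below 0.002 m and angle between head_foot's own z axis and vertical below 0.06 rad and z of head_foot in the frame of stand below 0.065 m); the robot touches nothing.
It fails at once if the head is forced on the stand: the contact forces on the cup's sloping walls add up to more than 45 N (over 20 N straight down) (contact force between head and stand above 45 N).
It fails at once if the robot itself knocks the stand (more than 10 N) (contact force between any of the fingers, the arm and stand above 10 N).
It fails at once if the solder spool, screwdriver, jar or circuit board is moved more than 20 mm (distance of any of spool, driver, flux_jar, pcb from where it was at the start of the episode above 0.02 m).
It also fails if it takes over 64 s, if anything falls off the work surface, if the arm or the gripper's body presses on something with over 40 N, if the wrist force passes 120 N, or if a joint passes its speed limit or range.

## Working session

There is one attempt and no reset: what is moved stays moved. The work goes in short steps, Python scripts to look and compute and a shell command to move; the robot and the scene stay as the last step left them, time stands still between calls to the robot, and variables do not carry over. Pictures are saved under pics/ and viewed, and the job is handed in when it is done.

```bash
mkdir -p pics
cat > h.py <<'E'
from bench import manip
import numpy as np, cv2
def snap(n,tag):
    ci=manip.camera_info(n); im,d=manip.grab_frame(n)
    cv2.imwrite(f'pics/{tag}.png',im[:,:,::-1]); np.savez(f'pics/{tag}.npz',im=im,d=d,T=ci['cam_to_world'],k=[ci['fx'],ci['fy'],ci['cx'],ci['cy']])
    return im,d,ci
def load(tag):
    z=np.load(f'pics/{tag}.npz'); return z['im'],z['d'],z['T'],z['k']
def cloud(tag):
    im,d,T,k=load(tag); v,u=np.mgrid[:400,:640]
    P=np.stack([(u-k[2])/k[0]*d,(v-k[3])/k[1]*d,d],-1)
    return im,d,P@T[:3,:3].T+T[:3,3]
E
python3 - <<'E'
from h import *
s=manip.get_state()
print({k:np.round(v,3).tolist() for k,v in s.items()})
for n in ['scene','side']:
    im,d,ci=snap(n,n+'0'); print(n,np.round(ci['cam_to_world'],3).tolist(),ci['fx'],ci['cx'],ci['cy'])
E
```

```text
{'time': 0.0, 'joint_pos': [-0.095, 0.494, 1.346, 0.0, 1.303, -0.095], 'joint_vel': [0.0, -0.0, 0.002, -0.0, 0.001, 0.0], 'joint_torque': [-0.003, -88.216, -38.387, -0.0, 0.01, 0.0], 'tool_pos': [0.625, 0.0, 0.231], 'ee_rot': [[-0.001, 1.0, 0.0], [0.0, 0.0, -1.0], [-1.0, -0.001, -0.0]], 'contact_force': [0.179, 1.742, 0.368], 'moment': [-0.013, 0.021, -0.004], 'grip_width': 0.997}
scene [[-0.785, 0.391, -0.48, 1.245], [0.619, 0.469, -0.63, 0.825], [-0.021, -0.792, -0.61, 0.877], [0.0, 0.0, 0.0, 1.0]] 498.02917906549953 327.9511267704506 207.28897159326263
side [[0.933, -0.253, 0.254, 0.357], [-0.359, -0.638, 0.682, -0.713], [-0.01, -0.728, -0.686, 0.791], [0.0, 0.0, 0.0, 1.0]] 382.9800305444461 325.63756105400864 197.2772006631538
```

View pics/scene0.png

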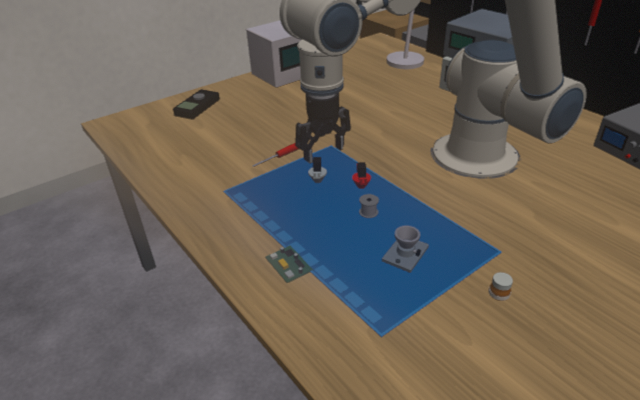

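View pics/side0.png

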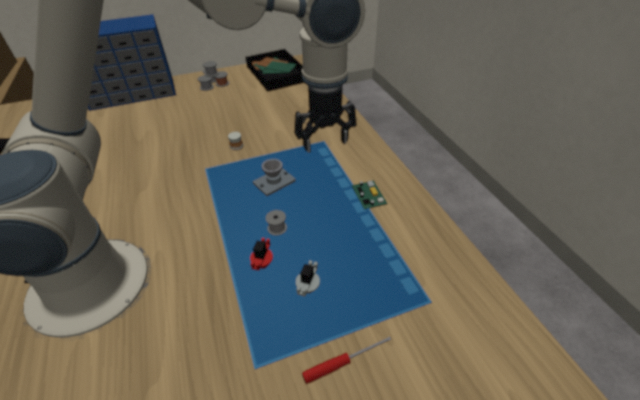

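The scene view shows the stand at (406,245), the loose head at (317,170), the red look-alike at (361,175) and the spool at (369,205). In the side view the stand is at (273,178) and the head at (307,277). Next I'll measure them by depth.

Run:
```python
from h import *
tiles=[]
for tag,bs in [('scene0',[(360,210,460,285),(280,140,380,215)]),('side0',[(225,140,325,215),(255,235,355,310)])]:
    im,d,W=cloud(tag)
    for (a,b,c,e) in bs:
        tiles.append(cv2.resize(im[b:e,a:c,::-1],(400,300),interpolation=cv2.INTER_CUBIC))
        # heights
        w=W[b:e,a:c].reshape(-1,3); col=im[b:e,a:c].reshape(-1,3).astype(int)
        notblue=~((col[:,2]-col[:,0]>40)); red=(col[:,0]-col[:,1]>60)
        for lo,hi in [(0.006,.02),(.02,.04),(.04,.06),(.06,.075),(.075,.1)]:
            m=(w[:,2]>lo)&(w[:,2]<hi)&~red
            if m.sum()>5:print(tag,(a,b),lo,hi,m.sum(),np.round(np.median(w[m],0),4),np.round(w[m].min(0),3),np.round(w[m].max(0),3))
cv2.imwrite('pics/zoom0.png',np.vstack([np.hstack(tiles[:2]),np.hstack(tiles[2:])]))
```

```text
scene0 (360, 210) 0.006 0.02 707 [0.5464 0.2113 0.0111] [0.463 0.003 0.006] [0.592 0.255 0.02 ]
scene0 (360, 210) 0.02 0.04 155 [0.5339 0.2124 0.0271] [0.484 0.013 0.02 ] [0.549 0.238 0.04 ]
scene0 (360, 210) 0.04 0.06 175 [0.5202 0.1958 0.0523] [0.501 0.175 0.04 ] [0.555 0.229 0.06 ]
scene0 (360, 210) 0.06 0.075 263 [0.5249 0.1998 0.0676] [0.493 0.169 0.06 ] [0.558 0.231 0.073]
scene0 (280, 140) 0.006 0.02 133 [ 0.4922 -0.0808  0.0129] [ 0.411 -0.415  0.006] [0.619 0.035 0.02 ]
scene0 (280, 140) 0.02 0.04 223 [ 0.4946 -0.1741  0.0322] [ 0.401 -0.413  0.02 ] [0.528 0.034 0.04 ]
scene0 (280, 140) 0.04 0.06 316 [ 0.4855 -0.0062  0.0449] [ 0.397 -0.208  0.04 ] [0.531 0.037 0.06 ]
scene0 (280, 140) 0.06 0.075 86 [ 0.4861 -0.1894  0.0694] [ 0.394 -0.221  0.06 ] [ 0.516 -0.079  0.075]
scene0 (280, 140) 0.075 0.1 84 [ 0.4263 -0.1086  0.0776] [ 0.399 -0.226  0.075] [ 0.513 -0.079  0.081]
side0 (225, 140) 0.006 0.02 527 [0.5034 0.1851 0.0114] [0.427 0.113 0.006] [0.587 0.43  0.02 ]
side0 (225, 140) 0.02 0.04 142 [0.5051 0.1953 0.0276] [0.43  0.172 0.02 ] [0.567 0.435 0.04 ]
side0 (225, 140) 0.04 0.06 186 [0.5109 0.1764 0.0462] [0.431 0.009 0.04 ] [0.544 0.42  0.06 ]
side0 (225, 140) 0.06 0.075 176 [0.5247 0.2028 0.0674] [0.493 0.164 0.06 ] [0.553 0.229 0.073]
side0 (255, 235) 0.006 0.02 12 [ 0.4136 -0.1185  0.0117] [ 0.403 -0.231  0.007] [ 0.497 -0.114  0.017]
side0 (255, 235) 0.02 0.04 221 [ 0.4972 -0.2167  0.0347] [ 0.389 -0.247  0.02 ] [ 0.525 -0.076  0.04 ]
side0 (255, 235) 0.04 0.06 275 [ 0.4782 -0.2192  0.0503] [ 0.393 -0.249  0.04 ] [ 0.528 -0.062  0.06 ]
side0 (255, 235) 0.06 0.075 113 [ 0.4794 -0.2109  0.0678] [ 0.398 -0.23   0.06 ] [ 0.512 -0.098  0.075]
side0 (255, 235) 0.075 0.1 211 [ 0.4855 -0.2027  0.0785] [ 0.4   -0.227  0.075] [ 0.513 -0.086  0.082]
```

View pics/zoom0.png

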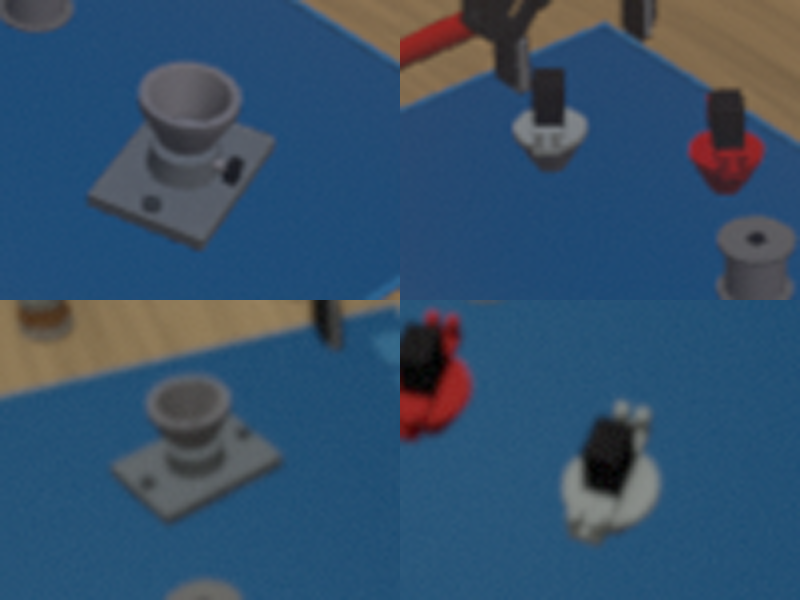

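Run:
```python
from h import *
from scipy.optimize import least_squares
F=[];R=[];H=[];J=[]
for tag in ['scene0','side0']:
    im,d,W=cloud(tag); w=W.reshape(-1,3); c=im.reshape(-1,3).astype(int)
    grey=(c[:,2]-c[:,0]<30)
    n=np.hypot(w[:,0]-.525,w[:,1]-.2)<.085
    f=w[n&grey&(w[:,2]>.009)&(w[:,2]<.0145)]; r=w[n&(w[:,2]>.0665)&(w[:,2]<.095)]
    print(tag,'max z',np.sort(w[n,2])[-200::25])
    n=np.hypot(w[:,0]-.498,w[:,1]+.213)<.05
    dark=c.max(1)<70
    h=w[n&(w[:,2]>.0755)&(w[:,2]<.083)&dark]; j=w[n&~dark&(w[:,2]>.036)&(w[:,2]<.062)&(abs(c[:,0]-c[:,2])<60)]
    for nm,q in [('foot',f),('rim',r),('top',h),('bar',j)]:
        if len(q)<6: print(tag,nm,len(q));continue
        a=cv2.minAreaRect((q[:,:2]*1000).astype(np.float32)); print(tag,nm,len(q),np.round(q.mean(0),4),np.round(a[0],1),np.round(a[1],1),round(a[2],1))
    F.append(f);R.append(r);H.append(h)
for nm,q in [('foot',F),('rim',R),('top',H)]:
    q=np.vstack(q);a=cv2.minAreaRect((q[:,:2]*1000).astype(np.float32)); print('both',nm,np.round(a[0],1),np.round(a[1],1),round(a[2],1))
q=np.vstack(R); s=least_squares(lambda p:np.hypot(q[:,0]-p[0],q[:,1]-p[1])-p[2],[.525,.2,.028],loss='soft_l1',f_scale=.002);print(s.x)
```

```text
scene0 max z [0.0641503  0.06559678 0.06667235 0.06783734 0.06845812 0.069192
 0.07017733 0.07105318]
scene0 foot 460 [0.5404 0.211  0.0113] [527.3 202.1] [115.3  77.8] 18.7
scene0 rim 154 [0.5256 0.2    0.0693] [527.2 200.6] [61.1 60.2] 32.5
scene0 top 36 [ 0.4967 -0.2074  0.078 ] [ 496.6 -207. ] [30.1 21.2] 52.5
scene0 bar 64 [ 0.5152 -0.1853  0.0453] [ 503.4 -190.3] [49.  46.8] 72.2
side0 max z [0.05715126 0.06021008 0.06263389 0.06463912 0.06656789 0.06835028
 0.06926854 0.0706654 ]
side0 foot 357 [0.5186 0.1854 0.0115] [524.  193.8] [109.9  80. ] 17.5
side0 rim 102 [0.5235 0.1967 0.0693] [523.3 196.1] [65.  57.9] 76.2
side0 top 107 [ 0.4953 -0.2125  0.0786] [ 495.1 -211.4] [30.1 22.6] 54.0
side0 bar 210 [ 0.4897 -0.2209  0.0464] [ 494.8 -211.7] [83.7 51.5] 72.2
both foot [527.  198.4] [118.9  84. ] 19.4
both rim [525.2 198.6] [66.6 61.7] 40.0
both top [ 496.1 -209.5] [34.5 23.4] 52.5
[0.52616711 0.19903334 0.02811141]
```

```bash
python3 - <<'E'
from h import *
ci=manip.camera_info('wrist');print(np.round(ci['cam_to_world'],3).tolist(),ci['fx'],ci['cx'],ci['cy'])
E
python3 -m inch '{"fingers":[1],"linear":[[0,0,2]],"yaw":[0]}'
```

```text
[[1.0, -0.001, -0.002, 0.623], [-0.001, -0.944, -0.329, 0.085], [-0.001, 0.329, -0.944, 0.374], [0.0, 0.0, 0.0, 1.0]] 309.70691628693146 320.8015490342877 201.18185622060798
time: 0.2
tool_pos: [0.6244, -0.0185, 0.2304]
ee_rot: [[-0.002, 1.0, 0.002], [0.001, 0.002, -1.0], [-1.0, -0.002, -0.001]]
contact_force: [0.3, -0.4, -0.8]
grip_width: 1.002
```

```bash
python3 -m inch '{"fingers":[1,1,1,1,1,1],"linear":[[0,-3,3.4],[0,-3,3.4],[0,-3,3.4],[0,-3,3],[0,0,0],[0,0,0]],"yaw":[0,0,0,0,0,0]}'
python3 - <<'E'
from h import *
im,d,ci=snap('wrist','w1')
E
```

```text
time: 0.8
tool_pos: [0.4996, -0.156, 0.2284]
ee_rot: [[-0.004, 1.0, 0.002], [0.001, 0.002, -1.0], [-1.0, -0.004, -0.001]]
contact_force: [0.9, 0.7, 0.6]
grip_width: 0.998
```

View pics/w1.png

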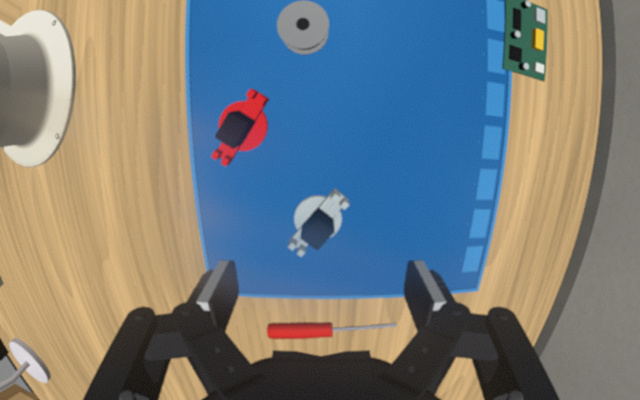

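```bash
cat >> h.py <<'E'
def rayplane(tag,uv,z):
    im,d,T,k=load(tag); uv=np.atleast_2d(np.asarray(uv,float))
    x=(uv-k[2:])/k[:2]; th=np.linalg.norm(x,axis=1)+1e-12
    D=np.c_[x*(np.sin(th)/th)[:,None],np.cos(th)]@T[:3,:3].T
    return T[:3,3]+D*((z-T[2,3])/D[:,2])[:,None]
def masks(im):
    hsv=cv2.cvtColor(im,cv2.COLOR_RGB2HSV); return hsv
E
python3 - <<'E'
from h import *
im,d,T,k=load('w1')
a,b,c,e=270,170,370,270
cv2.imwrite('pics/w1z.png',cv2.resize(im[b:e,a:c,::-1],(600,600),interpolation=cv2.INTER_CUBIC))
hsv=cv2.cvtColor(im,cv2.COLOR_RGB2HSV)
roi=np.zeros((400,640),bool); roi[b:e,a:c]=1
def rep(nm,m,z):
    m=(m&roi).astype(np.uint8); n,l,st,ce=cv2.connectedComponentsWithStats(m)
    for i in range(1,n):
        if st[i,4]<25: continue
        v,u=np.where(l==i); q=rayplane('w1',np.c_[u,v],z); r=cv2.minAreaRect((q[:,:2]*1000).astype(np.float32))
        print(nm,st[i,4],np.round(ce[i],1),np.round(q.mean(0),4),np.round(r[0],1),np.round(r[1],1),round(r[2],1))
rep('black',hsv[...,2]<75,.079)
rep('nonblue disc@.035',(hsv[...,1]<110),.035)
rep('bright',(hsv[...,1]<110)&(hsv[...,2]>100),.05)
print(im[215,305],im[235,318],im[198,342],im[243,297])
E
```

```text
black 202 [320.9 217.8] [ 0.4972 -0.191   0.079 ] [ 498.1 -190.4] [14.7 24.9] 71.8
nonblue disc@.035 1648 [317. 216.] [ 0.4922 -0.2072  0.035 ] [ 488.8 -214.2] [94.8 56.8] 48.4
bright 1587 [316.8 215.9] [ 0.4922 -0.2011  0.05  ] [ 489.2 -207.8] [90.5 54.3] 48.4
[176 188 191] [48 67 93] [150 158 160] [143 155 167]
```

View pics/w1z.png

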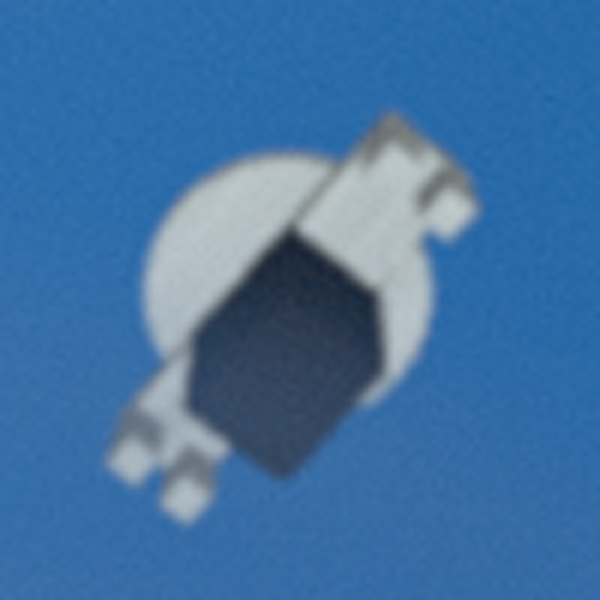

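Run:
```python
from h import *
px=lambda x,y:(270+x/6-.4,170+y/6-.4)
P=rayplane('w1',[px(132,463),px(187,500),px(398,160),px(450,215)],.057);print(P.round(4))
l=P[:2].mean(0);u=P[2:].mean(0);print((l+u)/2,np.linalg.norm(u-l),np.degrees(np.arctan2(*(u-l)[1::-1])))
T=rayplane('w1',[px(283,478),px(190,400),px(385,375)],.079);print(T.round(4));e=T[2]-T[0];f=T[1]-T[0];print((T[1]+T[2])/2,np.linalg.norm(e),np.linalg.norm(f),np.degrees(np.arctan2(e[1],e[0])))
# bar base edge: (293,232)-(195,325)? block base corners z=.043
B=rayplane('w1',[px(293,232),px(380,290),px(195,325)],.043);print(B.round(4));print((B[1]+B[2])/2,np.linalg.norm(B[1]-B[0]),np.linalg.norm(B[2]-B[0]),np.degrees(np.arctan2(*(B[0]-B[2])[1::-1])))
im,d,T,k=load('w1');v,u=np.mgrid[:400,:640]
x=np.stack([(u-k[2])/k[0],(v-k[3])/k[1]],-1);th=np.linalg.norm(x,axis=-1)+1e-12
W=np.concatenate([x*(np.tan(th)/th)[...,None],np.ones((400,640,1))],-1)*d[...,None]@T[:3,:3].T+T[:3,3]
w=W[170:270,270:370].reshape(-1,3);c=im[170:270,270:370].reshape(-1,3)
for lo,hi in [(.07,.09),(.047,.06),(.03,.037)]:
    q=w[(w[:,2]>lo)&(w[:,2]<hi)];print(len(q),q.mean(0).round(4))
    if len(q)>5:print(cv2.minAreaRect((q[:,:2]*1000).astype(np.float32)))
print(manip.get_state()['tool_pos'],manip.get_state()['ee_rot'].round(4) if hasattr(manip.get_state()['ee_rot'],'round') else '')
```

```text
[[ 0.4635 -0.2361  0.057 ]
 [ 0.4738 -0.244   0.057 ]
 [ 0.5131 -0.1751  0.057 ]
 [ 0.5227 -0.1856  0.057 ]]
[ 0.49329326 -0.21020769  0.057     ] 0.0773970230415492 50.4897435448622
[[ 0.4928 -0.2274  0.079 ]
 [ 0.4766 -0.212   0.079 ]
 [ 0.5105 -0.2071  0.079 ]]
[ 0.49356769 -0.2095747   0.079     ] 0.026953182893721096 0.022278040463168624 48.74584852804047
[[ 0.4942 -0.1941  0.043 ]
 [ 0.5108 -0.2059  0.043 ]
 [ 0.4753 -0.2133  0.043 ]]
[ 0.49303493 -0.20957956  0.043     ] 0.020353483705883347 0.026947484425343168 45.3779049452376
680 [ 0.4932 -0.2078  0.0787]
((492.6708984375, -209.2808837890625), (30.72381591796875, 24.43902587890625), 47.80933380126953)
427 [ 0.4931 -0.2062  0.0547]
((492.14654541015625, -209.20465087890625), (85.1527328491211, 23.60082244873047), 50.45766067504883)
628 [ 0.4883 -0.2011  0.0353]
((494.7524108886719, -201.44644165039062), (56.34357833862305, 54.97282028198242), 80.90149688720703)
[ 0.49973143 -0.15581417  0.22834311] [[-0.0046  1.      0.0026]
 [ 0.0011  0.0026 -1.    ]
 [-1.     -0.0046 -0.0011]]
```

```bash
python3 -m inch '{"fingers":[1,1,1,1,1,1,1,1,1],"linear":[[0,-0.35,2.7],[0,-0.3,2.7],[2,0,0],[2,0,0],[2,0,0],[2,0,0],[2,0,0],[0,0,0],[0,0,0]],"yaw":[0,0,0.14,0.14,0.14,0.14,0.14,0,0]}'
python3 - <<'E'
from h import *
snap('wrist','w2');s=manip.get_state();R=np.array(s['ee_rot']);p=np.array(s['tool_pos']);print(np.degrees(np.arctan2(R[1,1],R[0,1])),R[:,0])
g=np.array([.4932,-.2095,.045]);print(R.T@(g-p)*100)
E
```

```text
time: 1.75
tool_pos: [0.5007, -0.206, 0.1245]
ee_rot: [[-0.002, 0.76, -0.65], [0.001, -0.65, -0.76], [-1.0, -0.002, 0.001]]
contact_force: [0.7, -0.1, -0.0]
grip_width: 0.995
-40.54793049906733 [-1.80788629e-03  7.94575287e-04 -9.99998050e-01]
[ 7.96003335 -0.32681206  0.74367286]
```

View pics/w2.png

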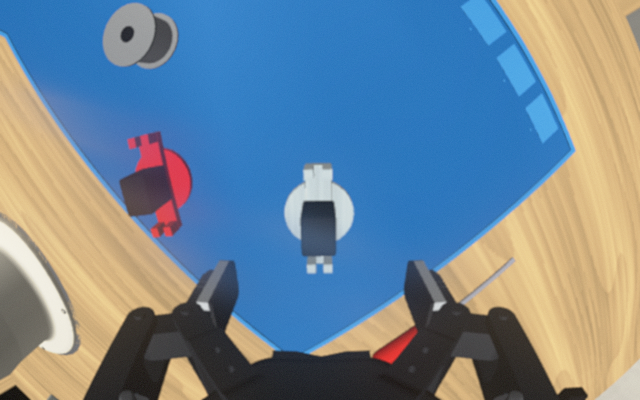

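The bar now runs vertically in the picture at (318,215), so the yaw is right. I'll re-measure from closer by depth.

```bash
cat >> h.py <<'E'
def fcloud(tag):
    im,d,T,k=load(tag);v,u=np.mgrid[:400,:640]
    x=np.stack([(u-k[2])/k[0],(v-k[3])/k[1]],-1);th=np.linalg.norm(x,axis=-1)+1e-12
    W=np.concatenate([x*(np.tan(th)/th)[...,None],np.ones((400,640,1))],-1)*d[...,None]
    return im,d,W@T[:3,:3].T+T[:3,3]
def rect(q): 
    r=cv2.minAreaRect((q[:,:2]*1000).astype(np.float32)); return np.round(r[0],1),np.round(r[1],1),round(r[2],1)
E
python3 - <<'E'
from h import *
im,d,W=fcloud('w2');w=W[150:290,270:370].reshape(-1,3)
for lo,hi in [(.074,.09),(.047,.062),(.03,.037)]:
    q=w[(w[:,2]>lo)&(w[:,2]<hi)];print(len(q),q.mean(0).round(4),rect(q))
q=w[(w[:,2]>.03)&(w[:,2]<.037)]
c,r=cv2.minEnclosingCircle((q[:,:2]*1000).astype(np.float32));print(c,r)
s=manip.get_state();R=np.array(s['ee_rot']);p=np.array(s['tool_pos'])
for g in ([.4932,-.2095,.045],):print(R.T@(np.array(g)-p)*100)
E
```

```text
1431 [ 0.4943 -0.2086  0.0792] (array([ 493.2, -209.6]), array([30.5, 23.4]), 50.1)
787 [ 0.4964 -0.2056  0.0555] (array([ 493.1, -209.9]), array([85.2, 23.6]), 49.8)
1548 [ 0.4959 -0.2079  0.0354] (array([ 499.6, -203.2]), array([64.5, 55.1]), 47.6)
(498.2880859375, -203.7957000732422) 34.93590545654297
[ 7.96003335 -0.32681206  0.74367286]
```

```bash
python3 -m inch '{"fingers":[1,1,1,1,1,1,0,0,0,0],"linear":[[0,-0.33,0.75],[0,0,0],[3.5,0,0],[3,0,0],[1.4,0,0],[0,0,0],[0,0,0],[0,0,0],[0,0,0],[0,0,0]],"yaw":[0,-0.008,0,0,0,0,0,0,0,0]}'
python3 -m inch '{"fingers":[0,0,0,0,0,0],"linear":[[0,0,0],[0,0,0],[0,0,0],[0,0,0],[0,0,0],[0,0,0]],"yaw":[0,0,0,0,0,0]}'
python3 - <<'E'
from h import *
snap('wrist','w3')
E
```

```text
time: 2.8
tool_pos: [0.4975, -0.2131, 0.0521]
ee_rot: [[0.011, 0.774, -0.633], [-0.007, -0.633, -0.774], [-1.0, 0.013, -0.002]]
contact_force: [-0.4, 0.5, 0.7]
grip_width: 0.331
time: 3.4
tool_pos: [0.4977, -0.2131, 0.0529]
ee_rot: [[0.012, 0.774, -0.632], [-0.007, -0.632, -0.775], [-1.0, 0.014, -0.002]]
contact_force: [-0.7, -0.2, -1.8]
grip_width: 0.268
```

View pics/w3.png

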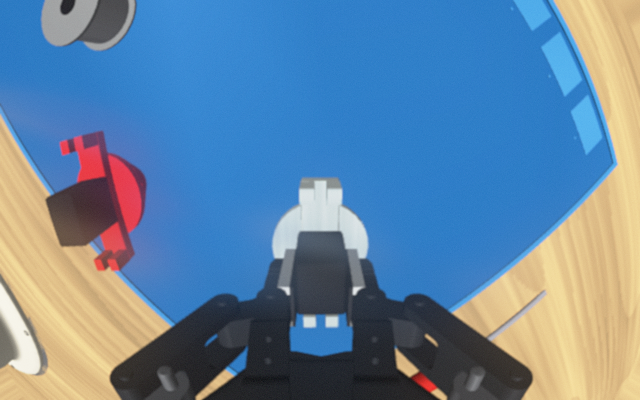

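```bash
python3 -m inch '{"fingers":[0,0,0,0,0,0,0,0],"linear":[[-1,0,0],[-2,0,0],[-3,0,0],[-4,0,0],[-4,0,0],[0,0,0],[0,0,0],[0,0,0]],"yaw":[0,0,0,0,0,0,0,0]}'
python3 - <<'E'
from h import *
snap('side','s4');snap('wrist','w4');im,d,W=cloud('side0')
w=W[205:240,260:295].reshape(-1,3);q=w[w[:,2]>.03];print('spool',q.mean(0),rect(q))
E
```

```text
time: 4.25
tool_pos: [0.495, -0.2116, 0.2013]
ee_rot: [[0.012, 0.774, -0.633], [-0.007, -0.632, -0.775], [-1.0, 0.013, -0.002]]
contact_force: [0.5, 0.3, -1.6]
grip_width: 0.27
spool [ 0.47447723 -0.01331154  0.06050769] (array([ 402. , -333.7]), array([760.1,  66.3]), 78.3)
```

View pics/s4.png

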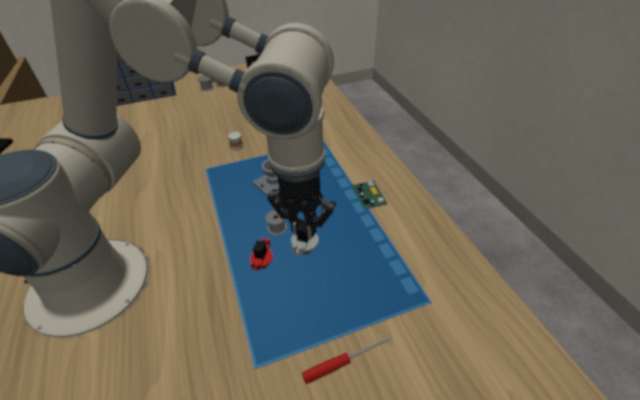

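View pics/w4.png

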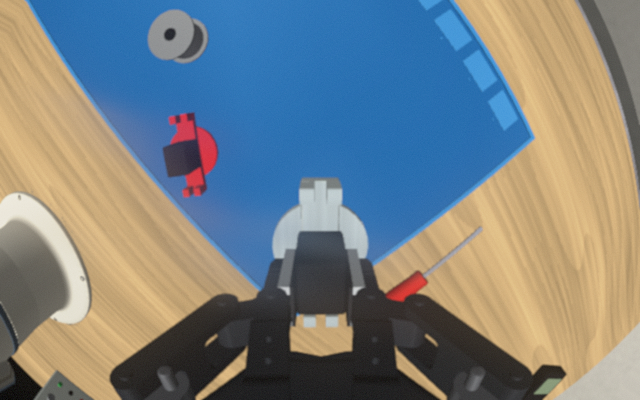

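```bash
python3 -m inch '{"fingers":[0,0,0,0,0,0,0,0,0,0],"linear":[[0,-1.5,-1.3],[0,-2.9,-2.5],[0,-3.2,-2.8],[0,-3.2,-2.8],[0,-3.2,-2.8],[0,-3.2,-2.8],[0,-3.2,-2.8],[0,-3.2,-2.8],[0,-2.5,-2.2],[0,-1.3,-1.2]],"yaw":[0,0,0,0,0,0,0,0,0,0]}'
python3 -m inch '{"fingers":[0,0,0,0,0,0,0],"linear":[[0,0,0],[0,0,0],[0,0,0],[0,0,0],[0,0,0],[0,0,0],[0,0,0]],"yaw":[0.1,0.14,0.14,0.12,0.05,0,0]}'
python3 - <<'E'
from h import *
snap('wrist','w5')
E
```

```text
time: 5.35
tool_pos: [0.4242, 0.1629, 0.19]
ee_rot: [[-0.006, 0.771, -0.636], [-0.004, -0.636, -0.771], [-1.0, -0.002, 0.007]]
contact_force: [0.2, -0.3, -1.7]
grip_width: 0.268
time: 6.05
tool_pos: [0.4158, 0.1681, 0.1845]
ee_rot: [[-0.019, 0.313, -0.95], [-0.006, -0.95, -0.313], [-1.0, 0.0, 0.02]]
contact_force: [-0.1, -0.1, -1.6]
grip_width: 0.272
```

View pics/w5.png

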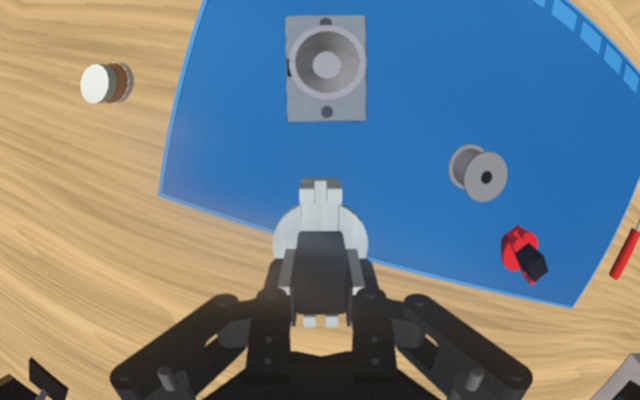

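```bash
cat > m.py <<'E'
from h import *
import sys
tag=sys.argv[1]
im,d,W=fcloud(tag);s=manip.get_state();R=np.array(s['ee_rot']);p=np.array(s['tool_pos'])
w=W.reshape(-1,3);c=im.reshape(-1,3).astype(int)
n=np.hypot(w[:,0]-.526,w[:,1]-.199)<.09
grey=(c[:,2]-c[:,0]<45)
v,u=np.mgrid[:400,:640];notool=(v<175).ravel()
f=w[n&grey&notool&(w[:,2]>.009)&(w[:,2]<.0145)];print('foot',len(f),rect(f))
m=n&grey&notool&(w[:,2]>.03); z=np.sort(w[m,2]);print('zmax',z[-400::60])
r=w[m&(w[:,2]>np.median(z[-300:])-.003)];cc=cv2.minEnclosingCircle((r[:,:2]*1000).astype(np.float32));print('rim',len(r),rect(r),cc,np.median(r[:,2]))
# head in tool frame
H=(w-p)@R; b=(v.ravel()>175)&(v.ravel()<335)&(u.ravel()>265)&(u.ravel()<375)
q=H[b]; cb=c[b]
for lo,hi in [(-.040,-.020),(-.004,.0105),(.0135,.021)]:
    t=q[(q[:,0]>lo)&(q[:,0]<hi)]
    if len(t)>9: print('tool x',lo,hi,len(t),'x',np.round(np.percentile(t[:,0],[5,50,95]),4),rect(t[:,1:]))
print('tool',p,np.degrees(np.arctan2(R[1,1],R[0,1])))
E
python3 m.py w5
```

```text
foot 3565 (array([522.1, 198. ]), array([108.5,  78.6]), 18.8)
zmax [0.0716778  0.07181051 0.07202162 0.07236604 0.32583471 0.32583471
 0.32583471]
rim 190 (array([497.1, 195.4]), array([0., 0.]), 0.0) ((497.0906677246094, 195.3885040283203), 9.999999747378752e-05) 0.32583470593358166
tool x -0.04 -0.02 4657 x [-0.038  -0.0271 -0.0221] (array([-0.6,  0.4]), array([49.9, 31.2]), 1.2)
tool x -0.004 0.0105 1988 x [-0.0035  0.0086  0.01  ] (array([-2.5, -0.9]), array([34.6, 83.8]), 9.4)
tool x 0.0135 0.021 2080 x [0.0158 0.017  0.0183] (array([ -1.1, -16.8]), array([55.7, 50. ]), 0.1)
tool [0.41577681 0.16809156 0.18451319] -71.77224534012696
```

```bash
cat > m2.py <<'E'
from h import *
import sys
from scipy.optimize import least_squares
tag=sys.argv[1]
im,d,W=fcloud(tag);s=manip.get_state();R=np.array(s['ee_rot']);p=np.array(s['tool_pos'])
H=(W-p)@R; v,u=np.mgrid[:400,:640]
b=(v>172)&(v<335)&(u>260)&(u<380)&(d>0)
val=im.max(2)
for nm,lo,hi,m in [('blocktop',-.030,-.024,val<90),('jawtops',-.0075,-.0025,val>100),('bartop',.0065,.011,val>100),('disc',.0145,.019,val>90)]:
    k=b&m&(H[...,0]>lo)&(H[...,0]<hi); q=H[k]
    print(nm,len(q),'px',[u[k].min(),u[k].max(),v[k].min(),v[k].max()],'x',q[:,0].mean().round(4),'y',np.percentile(q[:,1],[1,50,99]).round(4),'z',np.percentile(q[:,2],[1,50,99]).round(4))
# disc circle: boundary points
k=(b&(val>90)&(H[...,0]>.0145)&(H[...,0]<.019)).astype(np.uint8)
q=H[k>0];bins=np.round(q[:,1]/.002).astype(int)
e=np.array([[q[bins==i,1].mean(),q[bins==i,2].min()] for i in np.unique(bins) if (bins==i).sum()>4 and abs(i)>5])
print(least_squares(lambda t:np.hypot(e[:,0]-t[0],e[:,1]-t[1])-.028,[0,0],loss='soft_l1',f_scale=.001).x)
# rim
w=W; n=(np.hypot(w[...,0]-.524,w[...,1]-.199)<.045)&(v<175)&(d>0)
z=w[n][:,2]; z=z[z<.1]; zt=np.percentile(z,99);print('rim top',np.percentile(z,[90,95,98,99]))
k=n&(w[...,2]>zt-.006)&(w[...,2]<.1);q=w[k]
ctr=q[:,:2].mean(0)
for _ in range(3):
    a=np.arctan2(q[:,1]-ctr[1],q[:,0]-ctr[0]);bi=np.round(a/.2).astype(int);rr=np.hypot(*(q[:,:2]-ctr).T)
    o=np.array([q[bi==i][rr[bi==i].argsort()[int(.97*(bi==i).sum())-1]] for i in np.unique(bi)])
    f=least_squares(lambda t:np.hypot(o[:,0]-t[0],o[:,1]-t[1])-t[2],[*ctr,.031],loss='soft_l1',f_scale=.001).x;ctr=f[:2]
print('rim outer',f, 'inner hsv?')
E
python3 m2.py w5
python3 - <<'E'
from h import *
import cv2
im,d,T,k=load('w5')
cv2.imwrite('pics/w5z.png',cv2.resize(im[0:140,270:390,::-1],(514,600),interpolation=cv2.INTER_CUBIC))
E
```

```text
blocktop 3019 px [np.int64(266), np.int64(376), np.int64(258), np.int64(314)] x -0.0269 y [-0.0231 -0.0004  0.0223] z [-0.0145 -0.0033  0.0141]
jawtops 893 px [np.int64(276), np.int64(366), np.int64(186), np.int64(326)] x -0.0049 y [-0.0184  0.0024  0.0168] z [-0.0416 -0.0346  0.0424]
bartop 1349 px [np.int64(301), np.int64(342), np.int64(180), np.int64(233)] x 0.0091 y [-0.0104 -0.0009  0.0092] z [-0.0413 -0.0235 -0.0136]
disc 2023 px [np.int64(272), np.int64(367), np.int64(177), np.int64(258)] x 0.017 y [-0.0282 -0.0093  0.026 ] z [-0.0413 -0.0093  0.0072]
[-0.00103185  0.00034925]
rim top [0.07099898 0.07147682 0.07190946 0.07213109]
rim outer [0.52241916 0.19808516 0.03057975] inner hsv?
```

View pics/w5z.png

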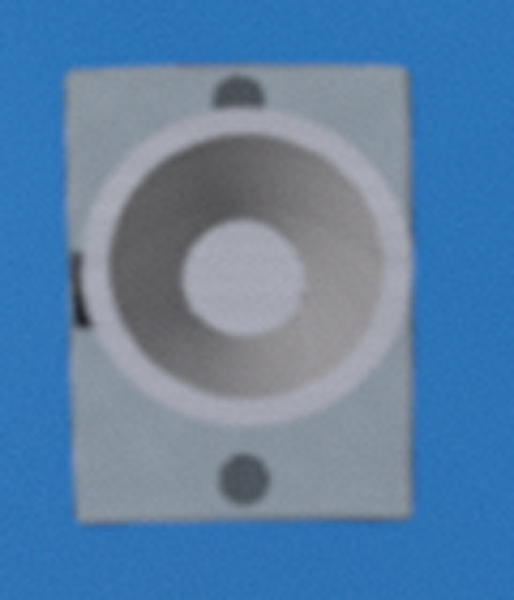

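Run:
```python
from h import *
im,d,W=fcloud('w5');s=manip.get_state();R=np.array(s['ee_rot']);p=np.array(s['tool_pos'])
H=(W-p)@R;v,u=np.mgrid[:400,:640];val=im.max(2)
def plane(q):
    c=q.mean(0);return np.linalg.svd(q-c)[2][2]
for lo,hi,m,bb in [(.0145,.019,val>90,(u>260)&(u<380)&(v>195)&(v<245)),(-.03,-.024,val<90,(u>300)&(u<342)&(v>262)&(v<310)),(.0065,.011,val>100,(u>300)&(u<342)&(v>190)&(v<232))]:
    k=bb&m&(H[...,0]>lo)&(H[...,0]<hi);n=plane(W[k]);n*=np.sign(n[2]);print(k.sum(),'world normal',n.round(4),'tool',(R.T@n).round(4))
n=(np.hypot(W[...,0]-.5223,W[...,1]-.198)<.06)&(abs(W[...,2]-.0115)<.003)&(v<175);nn=plane(W[n]);print('foot plane',nn*np.sign(nn[2]),W[n][:,2].mean())
f=p+R@np.array([.052,-.0009,.0003]);t=np.array([.5223,.198,f[2]]);print('foot now',f,'move cm',(R.T@(t-f))*100)
```

```text
1591 world normal [ 0.0309 -0.0029  0.9995] tool [-0.9999  0.0125 -0.0087]
1919 world normal [ 0.0312 -0.0043  0.9995] tool [-0.9999  0.014  -0.0085]
1166 world normal [ 0.0287 -0.0132  0.9995] tool [-0.9998  0.0216 -0.0034]
foot plane [2.77093403e-04 1.52886258e-03 9.99998793e-01] 0.01238353071571638
foot now [0.41423696 0.16852681 0.13252916] move cm [ -0.22075838   0.58073401 -11.18377865]
```

```bash
python3 -m inch '{"fingers":[0,0,0,0,0,0,0,0],"linear":[[0,0.1,-2],[0,0.15,-2.5],[0,0.15,-2.5],[0,0.1,-2],[0,0.1,-1.2],[0,0,-0.5],[0,0,0],[0,0,0]],"yaw":[0,0,0,0,0,0,0,0]}'
cat > st.py <<'E'
from h import *
s=manip.get_state();R=np.array(s['ee_rot']);p=np.array(s['tool_pos'])
f=p+R@np.array([.052,-.0014,.0006]);t=np.array([.5223,.198,f[2]])
print('t',s['time'],'tcp',p.round(4),'tilt',R[:2,0].round(4),'yaw',np.degrees(np.arctan2(R[1,1],R[0,1])).round(2),'foot',f.round(4),'move cm',((R.T@(t-f))*100).round(2))
F=np.array(s['contact_force']);print('F',F.round(2),'Ftool',(R.T@F).round(2),'M',np.round(s['moment'],2),'grip',s['grip_width'])
E
python3 st.py
```

```text
time: 6.9
tool_pos: [0.5198, 0.1972, 0.18]
ee_rot: [[-0.024, 0.323, -0.946], [-0.007, -0.946, -0.323], [-1.0, -0.001, 0.025]]
contact_force: [-0.4, -0.3, -1.7]
grip_width: 0.266
t 6.9 tcp [0.5198 0.1972 0.18  ] tilt [-0.0236 -0.0074] yaw -71.16 foot [0.5175 0.1979 0.1281] move cm [-0.01  0.15 -0.46]
F [-0.45 -0.33 -1.71] Ftool [1.73 0.16 0.48] M [-0.07  0.02  0.  ] grip 0.26579452778830087
```

```bash
python3 -m inch '{"fingers":[0,0,0],"linear":[[3,0,0],[0,0,0],[0,0,0]],"yaw":[0,0,0]}'; python3 st.py;  python3 -m inch '{"fingers":[0,0,0,0],"linear":[[-1,0,0],[-1,0,0],[-1,0,0],[0,0,0]],"yaw":[0,0,0,0]}'; python3 st.py
```

```text
time: 7.2
tool_pos: [0.5177, 0.1967, 0.1508]
ee_rot: [[-0.023, 0.324, -0.946], [-0.007, -0.946, -0.324], [-1.0, -0.001, 0.024]]
contact_force: [0.5, -0.2, -0.3]
grip_width: 0.268
t 7.2 tcp [0.5177 0.1967 0.1508] tilt [-0.0233 -0.0074] yaw -71.11 foot [0.5154 0.1974 0.0988] move cm [-0.02  0.17 -0.67]
F [ 0.47 -0.24 -0.35] Ftool [ 0.34  0.38 -0.37] M [-0.05 -0.06  0.  ] grip 0.26760725805010865
time: 7.6
tool_pos: [0.5192, 0.1972, 0.1871]
ee_rot: [[-0.02, 0.324, -0.946], [-0.006, -0.946, -0.324], [-1.0, -0.0, 0.021]]
contact_force: [0.3, 0.3, -1.0]
grip_width: 0.271
t 7.6 tcp [0.5192 0.1972 0.1871] tilt [-0.0195 -0.0064] yaw -71.1 foot [0.5171 0.198  0.1352] move cm [-0.01  0.17 -0.49]
F [ 0.26  0.34 -1.  ] Ftool [ 0.99 -0.23 -0.38] M [-0.01 -0.04  0.03] grip 0.2709523373321358
```

```bash
python3 -m inch '{"fingers":[0,0,0,0,0,0,0,0],"linear":[[-1,0,0],[-1,0,0],[-1,0,0],[-1,0,0],[-1,0,0],[-1,0,0],[-1,0,0],[0,0,0]],"yaw":[0,0,0,0,0,0,0,0]}'; python3 st.py;  python3 -m inch '{"fingers":[0,0,0,0],"linear":[[4,0,0],[0,0,0],[4,0,0],[0,0,0]],"yaw":[0,0,0,0]}'; python3 st.py
```

```text
time: 8.4
tool_pos: [0.5209, 0.1977, 0.2649]
ee_rot: [[-0.017, 0.324, -0.946], [-0.006, -0.946, -0.324], [-1.0, -0.0, 0.018]]
contact_force: [1.0, 0.1, -1.0]
grip_width: 0.267
t 8.4 tcp [0.5209 0.1977 0.2649] tilt [-0.0175 -0.0059] yaw -71.09 foot [0.519  0.1985 0.2129] move cm [-0.01  0.16 -0.29]
F [ 1.01  0.11 -1.04] Ftool [ 1.02  0.22 -1.02] M [ 0.03 -0.    0.  ] grip 0.26720978429915115
time: 8.8
tool_pos: [0.5207, 0.1976, 0.1859]
ee_rot: [[-0.015, 0.324, -0.946], [-0.005, -0.946, -0.324], [-1.0, 0.0, 0.016]]
contact_force: [-0.6, 1.3, -1.2]
grip_width: 0.272
t 8.8 tcp [0.5207 0.1976 0.1859] tilt [-0.0151 -0.0052] yaw -71.09 foot [0.5189 0.1984 0.1339] move cm [-0.    0.15 -0.31]
F [-0.58  1.3  -1.22] Ftool [ 1.22 -1.42  0.11] M [-0.04  0.03 -0.03] grip 0.2719405281534634
```

```bash
for i in 1; do python3 -m inch '{"fingers":[0,0,0,0,0,0,0,0,0,0],"linear":[[-1,0,0],[-1,0,0],[-1,0,0],[-1,0,0],[-1,0,0],[-1,0,0],[4,0,0],[0,0,0],[3.5,0,0],[0,0,0]],"yaw":[0,0,0,0,0,0,0,0,0,0]}'; done; python3 -m inch '{"fingers":[0,0,0,0,0,0,0,0,0,0],"linear":[[-1,0,0],[-1,0,0],[-1,0,0],[-1,0,0],[-1,0,0],[-1,0,0],[4,0,0],[0,0,0],[3.5,0,0],[0,0,0]],"yaw":[0,0,0,0,0,0,0,0,0,0]}';python3 st.py; python3 -c "
from h import *
snap('side','s6')"
```

```text
time: 9.8
tool_pos: [0.5264, 0.1992, 0.1896]
ee_rot: [[-0.0, 0.324, -0.946], [-0.001, -0.946, -0.324], [-1.0, 0.001, 0.0]]
contact_force: [-1.5, -0.6, -1.3]
grip_width: 0.268
time: 10.8
tool_pos: [0.5319, 0.2007, 0.1931]
ee_rot: [[0.014, 0.324, -0.946], [0.002, -0.946, -0.324], [-1.0, 0.002, -0.014]]
contact_force: [-0.1, -0.4, -1.2]
grip_width: 0.268
t 10.8 tcp [0.5319 0.2007 0.1931] tilt [0.014  0.0024] yaw -71.08 foot [0.5316 0.202  0.1411] move cm [-0.01  0.07  1.01]
F [-0.06 -0.43 -1.2 ] Ftool [1.2  0.39 0.21] M [-0.03  0.06 -0.03] grip 0.26788665323066374
```

```bash
python3 -m inch '{"fingers":[0,0,0,0],"linear":[[0,0.05,0.5],[0,0,0.5],[0,0,0],[0,0,0]],"yaw":[0,0,0,0]}'; python3 st.py
cat > hd.py <<'E'
from h import *
import sys
from scipy.optimize import least_squares
tag=sys.argv[1]
snap('wrist',tag)
im,d,W=fcloud(tag);s=manip.get_state();R=np.array(s['ee_rot']);p=np.array(s['tool_pos'])
H=(W-p)@R;v,u=np.mgrid[:400,:640];val=im.max(2)
k=(val>90)&(u>260)&(u<380)&(v>195)&(v<245)&(H[...,0]>.0145)&(H[...,0]<.019)
c=W[k].mean(0);n=np.linalg.svd(W[k]-c)[2][2];n*=np.sign(n[2]);print('head normal',n.round(4))
k=(val>90)&(u>260)&(u<380)&(v>172)&(v<300)&(H[...,0]>.0145)&(H[...,0]<.019)
q=H[k];bins=np.round(q[:,1]/.002).astype(int)
e=np.array([[q[bins==i,1].mean(),q[bins==i,2].min()] for i in np.unique(bins) if (bins==i).sum()>4 and abs(i)>5])
t=least_squares(lambda t:np.hypot(e[:,0]-t[0],e[:,1]-t[1])-.028,[0,0],loss='soft_l1',f_scale=.001).x
dc=np.array([.017,*t]);f=p+R@dc-.035*n;print('disc tool',dc,'foot world',f)
# stand foot & bar angle
k=(val>100)&(u>295)&(u<346)&(v>178)&(v<228)&(H[...,0]>-.008)&(H[...,0]<.011);print('jaw end',rect(H[k][:,1:]))
m=(np.hypot(W[...,0]-.5223,W[...,1]-.198)<.075)&(abs(W[...,2]-.0115)<.003)&(im[...,2].astype(int)-im[...,0]<45);print('stand foot',m.sum(),rect(W[m]))
E
python3 hd.py w7
```

```text
time: 11.25
tool_pos: [0.526, 0.1978, 0.2023]
ee_rot: [[0.025, 0.324, -0.946], [0.005, -0.946, -0.324], [-1.0, 0.003, -0.026]]
contact_force: [0.3, 1.3, -1.5]
grip_width: 0.267
t 11.25 tcp [0.526  0.1978 0.2023] tilt [0.0253 0.0053] yaw -71.07 foot [0.5263 0.1992 0.1503] move cm [-0.01 -0.02  0.42]
F [ 0.25  1.34 -1.49] Ftool [ 1.5  -1.19 -0.63] M [ 0.01  0.02 -0.02] grip 0.2667255298455531
head normal [-0.0114 -0.0155  0.9998]
disc tool [ 0.017      -0.00109007  0.00029773] foot world [0.52623842 0.19943295 0.15032211]
jaw end (array([ -0.8, -28.3]), array([26.9, 20.3]), 89.8)
stand foot 2656 (array([531.7, 201.4]), array([90.3, 78.7]), 19.0)
```

View pics/w7.png

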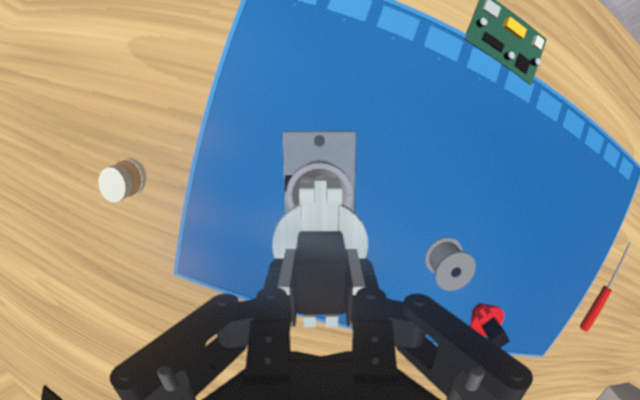

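View pics/s6.png

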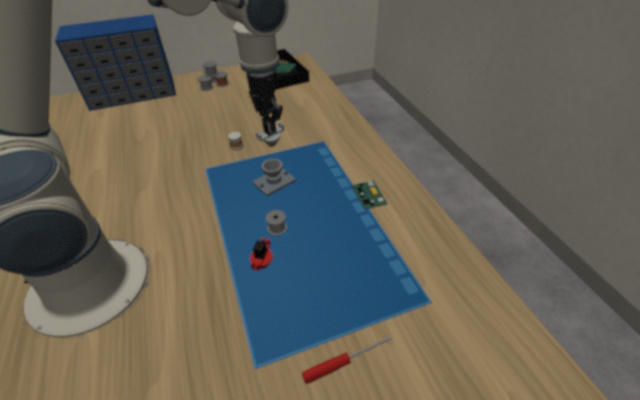

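```bash
python3 -m inch '{"fingers":[0,0,0,0,0,0,0],"linear":[[1.5,0,0.2],[1.5,0,0.2],[1.5,0,0.2],[1,0,0],[0.5,0,0],[0,0,0],[0,0,0]],"yaw":[0,0,0,0,0,0,0]}'; python3 st.py; python3 hd.py w8
```

```text
time: 12.0
tool_pos: [0.5239, 0.1968, 0.1426]
ee_rot: [[0.03, 0.324, -0.945], [0.007, -0.946, -0.324], [-1.0, 0.003, -0.03]]
contact_force: [0.8, -0.1, -0.0]
grip_width: 0.268
t 12.0 tcp [0.5239 0.1968 0.1426] tilt [0.0297 0.0065] yaw -71.07 foot [0.5245 0.1983 0.0906] move cm [-0.01 -0.04  0.21]
F [ 0.84 -0.09 -0.04] Ftool [ 0.07  0.36 -0.76] M [0.   0.02 0.03] grip 0.2681087794511152
head normal [-0.0201 -0.0172  0.9997]
disc tool [ 0.017      -0.00108342  0.00036952] foot world [0.52449494 0.19845532 0.09070992]
jaw end (array([ -0.8, -28.3]), array([27. , 20.3]), 89.6)
stand foot 3764 (array([537.8, 203.4]), array([77. , 78.9]), 18.8)
```

```bash
python3 -m inch '{"fingers":[0,0],"linear":[[0,0,-2],[0,0,0]],"yaw":[0,0]}'; python3 st.py;  python3 -m inch '{"fingers":[0,0,0],"linear":[[0,0,2],[0,0,0],[0,0,0]],"yaw":[0,0,0]}'; python3 st.py
```

```text
time: 12.25
tool_pos: [0.5439, 0.2036, 0.1446]
ee_rot: [[0.031, 0.324, -0.945], [0.007, -0.946, -0.324], [-0.999, 0.004, -0.032]]
contact_force: [1.0, -0.1, -1.9]
grip_width: 0.267
t 12.25 tcp [0.5439 0.2036 0.1446] tilt [0.0315 0.007 ] yaw -71.07 foot [0.5445 0.2051 0.0926] move cm [-0.07 -0.05  2.33]
F [ 0.99 -0.14 -1.87] Ftool [ 1.9   0.45 -0.83] M [ 0.01 -0.08  0.04] grip 0.2673659871977399
time: 12.55
tool_pos: [0.5249, 0.1971, 0.1451]
ee_rot: [[0.033, 0.324, -0.945], [0.007, -0.946, -0.324], [-0.999, 0.004, -0.034]]
contact_force: [1.4, 0.3, -1.3]
grip_width: 0.271
t 12.55 tcp [0.5249 0.1971 0.1451] tilt [0.0332 0.0075] yaw -71.07 foot [0.5257 0.1986 0.0931] move cm [-0.01 -0.05  0.34]
F [ 1.36  0.3  -1.28] Ftool [ 1.33  0.16 -1.34] M [ 0.    0.06 -0.01] grip 0.27100132397426585
```

```bash
python3 -m inch '{"fingers":[0,0,0,0],"linear":[[-4,0,0],[0,0,0],[-3.5,0,0],[0,0,0]],"yaw":[0,0,0,0]}'; python3 st.py;  python3 -m inch '{"fingers":[0,0,0,0,0,0,0],"linear":[[1,0,0],[1,0,0],[1,0,0],[1,0,0],[1,0,0],[1,0,0],[1,0,0]],"yaw":[0,0,0,0,0,0,0]}'; python3 st.py
```

```text
time: 12.95
tool_pos: [0.5234, 0.1968, 0.223]
ee_rot: [[0.034, 0.324, -0.945], [0.008, -0.946, -0.324], [-0.999, 0.004, -0.035]]
contact_force: [1.3, 0.2, -2.1]
grip_width: 0.27
t 12.95 tcp [0.5234 0.1968 0.223 ] tilt [0.0344 0.0078] yaw -71.07 foot [0.5242 0.1984 0.1711] move cm [-0.01 -0.03  0.19]
F [ 1.31  0.22 -2.13] Ftool [ 2.18  0.21 -1.23] M [ 0.02 -0.03  0.  ] grip 0.27005229515943246
time: 13.65
tool_pos: [0.5251, 0.1972, 0.1447]
ee_rot: [[0.032, 0.324, -0.945], [0.007, -0.946, -0.324], [-0.999, 0.004, -0.032]]
contact_force: [0.3, 0.1, -0.8]
grip_width: 0.273
t 13.65 tcp [0.5251 0.1972 0.1447] tilt [0.0317 0.0071] yaw -71.07 foot [0.5258 0.1987 0.0927] move cm [-0.01 -0.05  0.35]
F [ 0.27  0.06 -0.79] Ftool [ 0.8   0.03 -0.25] M [0.02 0.   0.05] grip 0.27254143571724354
```

```bash
python3 -m inch '{"fingers":[0,0,0,0],"linear":[[-4,0,0],[0,0,0],[-3.5,0,0],[0,0,0]],"yaw":[0,0,0,0]}'; python3 st.py;  python3 -m inch '{"fingers":[0,0,0,0,0,0,0,0,0,0],"linear":[[1,0,0],[1,0,0],[1,0,0],[1,0,0],[1,0,0],[1,0,0],[-4,0,0],[0,0,0],[-3.5,0,0],[0,0,0]],"yaw":[0,0,0,0,0,0,0,0,0,0]}'; python3 st.py
```

```text
time: 14.05
tool_pos: [0.5221, 0.1964, 0.2169]
ee_rot: [[0.026, 0.324, -0.946], [0.006, -0.946, -0.324], [-1.0, 0.003, -0.027]]
contact_force: [1.0, -0.2, -1.7]
grip_width: 0.268
t 14.05 tcp [0.5221 0.1964 0.2169] tilt [0.0263 0.0057] yaw -71.07 foot [0.5225 0.1979 0.1649] move cm [-0.   -0.02  0.01]
F [ 0.95 -0.19 -1.72] Ftool [ 1.75  0.48 -0.8 ] M [-0.01 -0.01 -0.02] grip 0.2683040876513007
time: 15.05
tool_pos: [0.52, 0.1958, 0.2202]
ee_rot: [[0.017, 0.324, -0.946], [0.003, -0.946, -0.324], [-1.0, 0.002, -0.017]]
contact_force: [0.4, -0.2, -1.9]
grip_width: 0.267
t 15.05 tcp [0.52   0.1958 0.2202] tilt [0.0172 0.0033] yaw -71.07 foot [0.5199 0.1971 0.1682] move cm [ 0.   -0.01 -0.26]
F [ 0.37 -0.22 -1.95] Ftool [ 1.96  0.33 -0.25] M [ 0.07 -0.06 -0.03] grip 0.2668617315887127
```

```bash
python3 -m inch '{"fingers":[0,0,0,0,0,0,0,0,0,0],"linear":[[1,0,0],[1,0,0],[1,0,-0.15],[1,0,-0.1],[1,0,0],[1,0,0],[0.6,0,0],[0.3,0,0],[0,0,0],[0,0,0]],"yaw":[0,0,0,0,0,0,0,0,0,0]}'; python3 st.py; python3 hd.py w9
```

```text
time: 16.05
tool_pos: [0.5218, 0.1964, 0.1401]
ee_rot: [[0.011, 0.324, -0.946], [0.002, -0.946, -0.324], [-1.0, 0.002, -0.011]]
contact_force: [0.4, 0.0, -2.0]
grip_width: 0.268
t 16.05 tcp [0.5218 0.1964 0.1401] tilt [0.0114 0.0018] yaw -71.08 foot [0.5214 0.1976 0.0881] move cm [ 0.   -0.01 -0.1 ]
F [ 0.4   0.03 -2.01] Ftool [ 2.01  0.1  -0.37] M [ 0.03 -0.03 -0.04] grip 0.2677757607972954
head normal [ 0.0024 -0.0116  0.9999]
disc tool [ 0.017      -0.0010658   0.00049116] foot world [0.52117754 0.19768431 0.08815111]
jaw end (array([ -0.8, -28.3]), array([27. , 20.3]), 89.6)
stand foot 3916 (array([533.8, 202.3]), array([86. , 79.2]), 19.2)
```

```bash
python3 -m inch '{"fingers":[0,0,0,0,0,0,0],"linear":[[0,0,-0.1],[1,0,0],[1,0,0],[0.5,0,0],[0.2,0,0],[0,0,0],[0,0,0]],"yaw":[0,0,0,0,0,0,0]}'; python3 st.py; python3 hd.py w10
```

```text
time: 16.8
tool_pos: [0.5236, 0.1969, 0.1112]
ee_rot: [[0.013, 0.324, -0.946], [0.002, -0.946, -0.324], [-1.0, 0.002, -0.013]]
contact_force: [0.1, -0.1, -0.7]
grip_width: 0.273
t 16.8 tcp [0.5236 0.1969 0.1112] tilt [0.0126 0.0021] yaw -71.09 foot [0.5232 0.1981 0.0592] move cm [-0.   -0.02  0.09]
F [ 0.12 -0.1  -0.72] Ftool [ 0.72  0.13 -0.07] M [-0.01 -0.02  0.04] grip 0.27297408630548153
head normal [-0.0046 -0.0138  0.9999]
disc tool [ 0.017      -0.00113801  0.00037227] foot world [0.52321748 0.19833898 0.05925772]
jaw end (array([ -0.8, -28.2]), array([27.1, 20.3]), 89.7)
stand foot 4806 (array([540.6, 204.5]), array([71.3, 78.8]), 18.8)
```

View pics/w10.png

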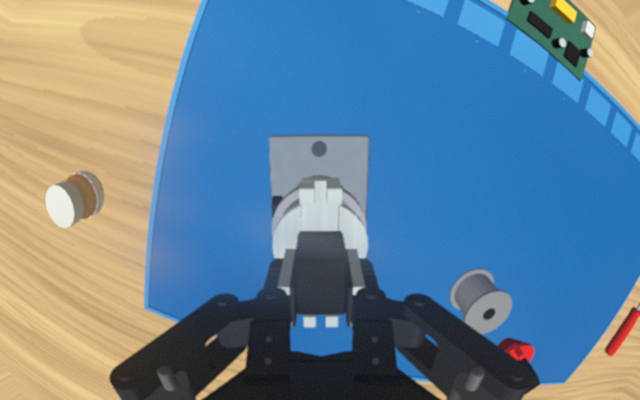

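```bash
python3 -m inch '{"fingers":[0,0,0,0],"linear":[[0.5,0,0.07],[0.4,0,0],[0,0,0],[0,0,0]],"yaw":[0,0,0,0]}'; python3 st.py; python3 -m inch '{"fingers":[0,0,0],"linear":[[0.15,0,0],[0,0,0],[0,0,0]],"yaw":[0,0,0]}'; python3 st.py
```

```text
time: 17.25
tool_pos: [0.5232, 0.1967, 0.1019]
ee_rot: [[0.013, 0.324, -0.946], [0.002, -0.946, -0.324], [-1.0, 0.002, -0.013]]
contact_force: [-0.0, 0.9, -1.0]
grip_width: 0.269
t 17.25 tcp [0.5232 0.1967 0.1019] tilt [0.0134 0.0024] yaw -71.08 foot [0.5229 0.198  0.0499] move cm [-0.   -0.02  0.06]
F [-0.05  0.86 -1.03] Ftool [ 1.03 -0.83 -0.22] M [-0.03 -0.   -0.02] grip 0.269131074054398
time: 17.55
tool_pos: [0.5234, 0.1968, 0.1004]
ee_rot: [[0.014, 0.324, -0.946], [0.002, -0.946, -0.324], [-1.0, 0.002, -0.014]]
contact_force: [0.1, 0.4, -0.6]
grip_width: 0.268
t 17.55 tcp [0.5234 0.1968 0.1004] tilt [0.0137 0.0024] yaw -71.08 foot [0.5231 0.198  0.0484] move cm [-0.   -0.02  0.07]
F [ 0.05  0.44 -0.57] Ftool [ 0.57 -0.4  -0.18] M [-0.03  0.08  0.07] grip 0.2682712686819164
```

```bash
python3 -m inch '{"fingers":[0,0],"linear":[[0.12,0,0.07],[0,0,0]],"yaw":[0,0]}'; python3 st.py; python3 -m inch '{"fingers":[0,0],"linear":[[0.06,0,0.02],[0,0,0]],"yaw":[0,0]}'; python3 st.py;python3 -m inch '{"fingers":[0,0],"linear":[[0.05,0,0],[0,0,0]],"yaw":[0,0]}'; python3 st.py
```

```text
time: 17.75
tool_pos: [0.5228, 0.1966, 0.0992]
ee_rot: [[0.014, 0.324, -0.946], [0.003, -0.946, -0.324], [-1.0, 0.002, -0.014]]
contact_force: [0.7, 0.1, -0.8]
grip_width: 0.273
t 17.75 tcp [0.5228 0.1966 0.0992] tilt [0.014  0.0025] yaw -71.08 foot [0.5225 0.1978 0.0472] move cm [-0.   -0.02  0.01]
F [ 0.67  0.09 -0.84] Ftool [ 0.85  0.13 -0.65] M [ 0.   -0.05 -0.05] grip 0.27289932411304024
time: 17.95
tool_pos: [0.5228, 0.1967, 0.0988]
ee_rot: [[0.015, 0.324, -0.946], [0.003, -0.946, -0.324], [-1.0, 0.002, -0.015]]
contact_force: [0.5, 0.5, -1.0]
grip_width: 0.272
t 17.95 tcp [0.5228 0.1967 0.0988] tilt [0.0147 0.0029] yaw -71.08 foot [0.5226 0.1979 0.0468] move cm [-0.   -0.01  0.03]
F [ 0.47  0.53 -0.99] Ftool [ 1.   -0.35 -0.6 ] M [0.13 0.01 0.01] grip 0.27160727776735705
time: 18.15
tool_pos: [0.523, 0.1968, 0.0983]
ee_rot: [[0.015, 0.324, -0.946], [0.003, -0.946, -0.324], [-1.0, 0.002, -0.015]]
contact_force: [-0.7, 1.1, -1.0]
grip_width: 0.273
t 18.15 tcp [0.523  0.1968 0.0983] tilt [0.015  0.0031] yaw -71.09 foot [0.5227 0.1981 0.0463] move cm [-0.   -0.01  0.05]
F [-0.71  1.13 -1.  ] Ftool [ 0.99 -1.3   0.32] M [ 0.12 -0.   -0.01] grip 0.27318821885540207
```

```bash
python3 -m inch '{"fingers":[0,0],"linear":[[0.05,0,0.03],[0,0,0]],"yaw":[0,0]}'; python3 st.py; python3 -m inch '{"fingers":[0,0],"linear":[[0.05,0,0],[0,0,0]],"yaw":[0,0]}'; python3 st.py
```

```text
time: 18.35
tool_pos: [0.523, 0.197, 0.098]
ee_rot: [[0.016, 0.324, -0.946], [0.004, -0.946, -0.324], [-1.0, 0.002, -0.016]]
contact_force: [0.5, 0.2, -1.4]
grip_width: 0.266
t 18.35 tcp [0.523 0.197 0.098] tilt [0.0157 0.0035] yaw -71.08 foot [0.5228 0.1983 0.046 ] move cm [-0.    0.01  0.06]
F [ 0.47  0.25 -1.43] Ftool [ 1.44 -0.08 -0.5 ] M [ 0.3  -0.08 -0.01] grip 0.2663495189556927
time: 18.55
tool_pos: [0.5231, 0.1971, 0.0975]
ee_rot: [[0.016, 0.324, -0.946], [0.004, -0.946, -0.324], [-1.0, 0.002, -0.016]]
contact_force: [-0.1, 1.6, -0.3]
grip_width: 0.273
t 18.55 tcp [0.5231 0.1971 0.0975] tilt [0.016  0.0038] yaw -71.09 foot [0.5229 0.1984 0.0455] move cm [-0.    0.02  0.08]
F [-0.09  1.6  -0.33] Ftool [ 0.34 -1.54 -0.43] M [ 0.42 -0.07  0.03] grip 0.2731926905817254
```

```bash
python3 -m inch '{"fingers":[0,0],"linear":[[0.04,-0.03,0.02],[0,0,0]],"yaw":[0,0]}'; python3 st.py; python3 -m inch '{"fingers":[0,0],"linear":[[0.05,-0.02,0],[0,0,0]],"yaw":[0,0]}'; python3 st.py
```

```text
time: 18.75
tool_pos: [0.5231, 0.1974, 0.0972]
ee_rot: [[0.016, 0.324, -0.946], [0.004, -0.946, -0.324], [-1.0, 0.002, -0.017]]
contact_force: [1.5, 1.7, -0.7]
grip_width: 0.268
t 18.75 tcp [0.5231 0.1974 0.0972] tilt [0.0164 0.0038] yaw -71.09 foot [0.5229 0.1987 0.0452] move cm [-0.    0.05  0.08]
F [ 1.53  1.72 -0.74] Ftool [ 0.77 -1.13 -1.99] M [ 0.39 -0.11  0.01] grip 0.2680858562683756
time: 18.95
tool_pos: [0.5232, 0.1974, 0.097]
ee_rot: [[0.017, 0.324, -0.946], [0.004, -0.946, -0.324], [-1.0, 0.002, -0.017]]
contact_force: [-0.7, 1.7, 2.2]
grip_width: 0.27
t 18.95 tcp [0.5232 0.1974 0.097 ] tilt [0.0169 0.0036] yaw -71.08 foot [0.523  0.1987 0.045 ] move cm [-0.    0.05  0.09]
F [-0.67  1.71  2.15] Ftool [-2.16 -1.83  0.04] M [ 0.16  0.07 -0.02] grip 0.26982343350076304
```

```bash
python3 -m inch '{"fingers":[0,0],"linear":[[0.05,-0.02,0],[0.02,0,0]],"yaw":[0,0]}'; python3 st.py; python3 -m inch '{"fingers":[0,0],"linear":[[0.05,-0.02,0],[0.02,0,0]],"yaw":[0,0]}'; python3 st.py
```

```text
time: 19.15
tool_pos: [0.5232, 0.1975, 0.0969]
ee_rot: [[0.017, 0.324, -0.946], [0.003, -0.946, -0.324], [-1.0, 0.002, -0.018]]
contact_force: [-1.5, 1.3, 5.7]
grip_width: 0.27
t 19.15 tcp [0.5232 0.1975 0.0969] tilt [0.0174 0.0034] yaw -71.07 foot [0.5231 0.1988 0.0449] move cm [-0.    0.05  0.1 ]
F [-1.49  1.3   5.74] Ftool [-5.76 -1.7   0.89] M [0.08 0.29 0.02] grip 0.27023961564881493
time: 19.35
tool_pos: [0.5232, 0.1975, 0.097]
ee_rot: [[0.018, 0.325, -0.946], [0.003, -0.946, -0.325], [-1.0, 0.003, -0.018]]
contact_force: [-0.9, 2.1, 4.6]
grip_width: 0.27
t 19.35 tcp [0.5232 0.1975 0.097 ] tilt [0.0179 0.0031] yaw -71.06 foot [0.5231 0.1988 0.0449] move cm [-0.    0.05  0.1 ]
F [-0.94  2.09  4.59] Ftool [-4.6  -2.26  0.13] M [ 0.07  0.29 -0.02] grip 0.2695820686101325
```

```bash
python3 -m inch '{"fingers":[0,0],"linear":[[0.04,-0.01,0.03],[0.04,0,0]],"yaw":[0,0]}'; python3 st.py; python3 -m inch '{"fingers":[0,0],"linear":[[0.05,-0.01,0.02],[0.05,0,0]],"yaw":[0,0]}'; python3 st.py
```

```text
time: 19.55
tool_pos: [0.5232, 0.1975, 0.0969]
ee_rot: [[0.019, 0.325, -0.946], [0.003, -0.946, -0.325], [-1.0, 0.003, -0.019]]
contact_force: [-1.9, 1.3, 11.0]
grip_width: 0.268
t 19.55 tcp [0.5232 0.1975 0.0969] tilt [0.019  0.0032] yaw -71.06 foot [0.5232 0.1988 0.0449] move cm [-0.    0.05  0.11]
F [-1.86  1.33 10.97] Ftool [-11.    -1.82   1.12] M [0.06 0.53 0.01] grip 0.26758148878086613
time: 19.75
tool_pos: [0.5232, 0.1975, 0.0969]
ee_rot: [[0.02, 0.325, -0.946], [0.003, -0.946, -0.325], [-1.0, 0.003, -0.02]]
contact_force: [-2.5, 1.1, 13.1]
grip_width: 0.265
t 19.75 tcp [0.5232 0.1975 0.0969] tilt [0.0199 0.0033] yaw -71.06 foot [0.5232 0.1988 0.0449] move cm [-0.    0.05  0.11]
F [-2.55  1.11 13.11] Ftool [-13.16  -1.83   1.79] M [0.05 0.65 0.01] grip 0.26541933080646946
```

```bash
python3 -m inch '{"fingers":[0,0,0,0,0],"linear":[[0.04,0,0.01],[0.04,0,0],[0.04,0,0.01],[0.04,0,0],[0.04,0,0]],"yaw":[0,0,0,0,0]}'; python3 st.py; python3 hd.py w11
```

```text
time: 20.25
tool_pos: [0.5232, 0.1975, 0.0969]
ee_rot: [[0.021, 0.325, -0.946], [0.003, -0.946, -0.325], [-1.0, 0.004, -0.021]]
contact_force: [-1.2, 1.0, 9.7]
grip_width: 0.269
t 20.25 tcp [0.5232 0.1975 0.0969] tilt [0.0215 0.0035] yaw -71.04 foot [0.5233 0.1988 0.0449] move cm [-0.    0.05  0.12]
F [-1.24  0.98  9.7 ] Ftool [-9.72 -1.3   0.65] M [0.01 0.57 0.02] grip 0.26929646691305853
head normal [-0.0043 -0.011   0.9999]
disc tool [ 0.017      -0.00108248  0.00044959] foot world [0.52287747 0.1988416  0.04490402]
jaw end (array([ -0.8, -28.3]), array([26.9, 20.3]), 90.0)
stand foot 5269 (array([527.3, 199.9]), array([100. ,  78.7]), 19.2)
```

```bash
python3 -m inch '{"fingers":[0,0,0],"linear":[[0.02,0,-0.005],[0.02,0,-0.005],[0.02,0,-0.005]],"yaw":[-0.05,-0.05,-0.05]}'; python3 st.py
```

```text
time: 20.6
tool_pos: [0.5232, 0.1974, 0.097]
ee_rot: [[0.022, 0.466, -0.884], [0.003, -0.885, -0.466], [-1.0, 0.007, -0.021]]
contact_force: [-0.2, 0.1, 5.3]
grip_width: 0.273
t 20.6 tcp [0.5232 0.1974 0.097 ] tilt [0.0217 0.0032] yaw -62.22 foot [0.5232 0.1985 0.045 ] move cm [-0.    0.01  0.1 ]
F [-0.16  0.07  5.26] Ftool [-5.26 -0.09  0.  ] M [ 0.12  0.21 -0.05] grip 0.2725833814628686
```

Smooth: about 6.5 N net, and it turned freely through 9°. I'll carry on to 20°.

```bash
python3 -m inch '{"fingers":[0,0,0,0,0,0],"linear":[[0.02,0,-0.005],[0.02,0,-0.005],[0.02,0,-0.005],[0.02,0,0],[0.02,0,0],[0.02,0,0]],"yaw":[-0.05,-0.05,-0.05,-0.03,0,0]}'; python3 st.py; python3 hd.py w12
```

```text
time: 21.2
tool_pos: [0.5234, 0.1973, 0.0969]
ee_rot: [[0.023, 0.625, -0.781], [0.003, -0.781, -0.625], [-1.0, 0.012, -0.02]]
contact_force: [-1.9, 1.4, 6.6]
grip_width: 0.27
t 21.2 tcp [0.5234 0.1973 0.0969] tilt [0.0225 0.0032] yaw -51.34 foot [0.5233 0.1982 0.0449] move cm [-0.   -0.04  0.09]
F [-1.88  1.36  6.6 ] Ftool [-6.64 -2.16  0.48] M [ 0.2   0.25 -0.01] grip 0.27049011068061757
head normal [-0.0067 -0.0066  1.    ]
disc tool [ 1.70000000e-02 -1.59520853e-03  2.22650415e-05] foot world [0.52300932 0.19888199 0.04490939]
jaw end (array([ -1.4, -28.5]), array([26.9, 20.3]), 89.7)
stand foot 5516 (array([523.1, 198.6]), array([108.7,  79.2]), 19.1)
```

View pics/w12.png

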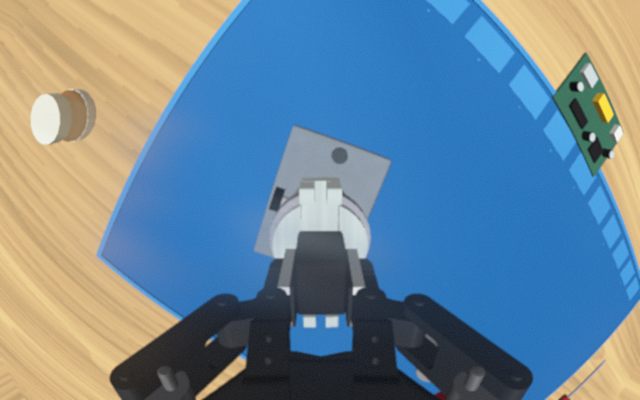

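```bash
python3 -m inch '{"fingers":[0,0,0,0,0,0,0],"linear":[[0.02,0,0.005],[0.02,0,0.005],[0.02,0,0.005],[0.02,0,0.005],[0.02,0,0.005],[0.02,0,0.005],[0.02,0,0.005]],"yaw":[0.05,0.05,0.05,0.05,0.05,0.05,0.05]}'; python3 st.py
```

```text
time: 21.95
tool_pos: [0.523, 0.1974, 0.097]
ee_rot: [[0.023, 0.308, -0.951], [0.004, -0.951, -0.308], [-1.0, 0.004, -0.023]]
contact_force: [-1.8, 0.8, 7.1]
grip_width: 0.269
t 21.95 tcp [0.523  0.1974 0.097 ] tilt [0.0234 0.0036] yaw -72.08 foot [0.5232 0.1988 0.045 ] move cm [-0.    0.04  0.11]
F [-1.79  0.81  7.07] Ftool [-7.11 -1.3   1.29] M [0.25 0.31 0.04] grip 0.268797927058492
```

```bash
python3 -m inch '{"fingers":[0,0,0,0,0,0,0,0,0],"linear":[[0.02,0,0.005],[0.02,0,0.005],[0.02,0,0.005],[0.02,0,0.005],[0.02,0,0.005],[0.02,0,0.005],[0.02,0,0],[0.02,0,0],[0.02,0,0]],"yaw":[0.05,0.05,0.05,0.05,0.05,0.05,0.03,0,0]}'; python3 st.py; python3 hd.py w13
```

```text
time: 22.85
tool_pos: [0.5227, 0.1977, 0.0972]
ee_rot: [[0.025, -0.033, -0.999], [0.004, -0.999, 0.033], [-1.0, -0.005, -0.024]]
contact_force: [0.1, 1.1, 6.6]
grip_width: 0.27
t 22.85 tcp [0.5227 0.1977 0.0972] tilt [0.0246 0.004 ] yaw -91.9 foot [0.5234 0.1993 0.0452] move cm [-0.    0.13  0.11]
F [0.12 1.11 6.64] Ftool [-6.63 -1.15 -0.24] M [0.09 0.23 0.  ] grip 0.27029606928903577
head normal [-0.0146 -0.0179  0.9997]
disc tool [ 0.017      -0.00042492  0.00040547] foot world [0.52320965 0.19880976 0.0451548 ]
jaw end (array([ -0.1, -28.3]), array([27. , 20.2]), 89.8)
stand foot 5803 (array([522.7, 198.2]), array([109.7,  78.9]), 19.1)
```

View pics/w13.png

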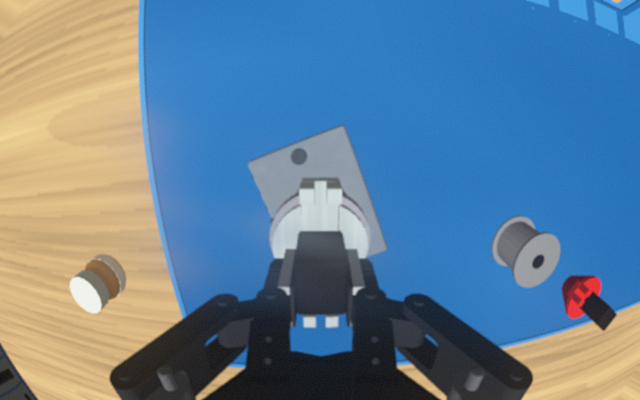

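```bash
python3 -m inch '{"fingers":[0,0,0,0,0,0,0,0,0],"linear":[[0.02,0,-0.005],[0.02,0,-0.005],[0.02,0,-0.005],[0.02,0,-0.005],[0.02,0,-0.005],[0.02,0,-0.005],[0.02,0,0],[0.01,0,0],[0.01,0,0]],"yaw":[-0.05,-0.05,-0.05,-0.05,-0.05,-0.05,-0.05,0,0]}'; python3 st.py; python3 hd.py w14
```

```text
time: 23.8
tool_pos: [0.5229, 0.1974, 0.0971]
ee_rot: [[0.025, 0.325, -0.945], [0.004, -0.946, -0.325], [-1.0, 0.005, -0.025]]
contact_force: [-0.9, 0.5, 4.7]
grip_width: 0.273
t 23.8 tcp [0.5229 0.1974 0.0971] tilt [0.0255 0.0037] yaw -71.05 foot [0.5232 0.1987 0.0451] move cm [-0.    0.04  0.11]
F [-0.92  0.53  4.71] Ftool [-4.73 -0.78  0.57] M [0.21 0.18 0.04] grip 0.2725328206972273
head normal [-0.0084 -0.0116  0.9999]
disc tool [ 0.017      -0.00101753  0.00034552] foot world [0.52302329 0.19872611 0.04506868]
jaw end (array([ -0.8, -28.3]), array([27.1, 20.2]), 89.7)
stand foot 5215 (array([527.2, 199.9]), array([100.2,  78.9]), 19.2)
```

```bash
python3 -m inch '{"fingers":[0,0,0.35,0.45,0.55,0.65,0.8,0.8,0.8],"linear":[[0,0,0],[0,0,0],[0,0,0],[0,0,0],[0,0,0],[0,0,0],[0,0,0],[0,0,0],[0,0,0]],"yaw":[0,0,0,0,0,0,0,0,0]}'; python3 st.py; python3 -c "
from h import *
snap('wrist','w15')"
```

```text
time: 24.75
tool_pos: [0.5222, 0.1969, 0.0963]
ee_rot: [[0.024, 0.323, -0.946], [0.003, -0.946, -0.323], [-1.0, 0.005, -0.023]]
contact_force: [0.4, -1.0, -0.5]
grip_width: 0.799
t 24.75 tcp [0.5222 0.1969 0.0963] tilt [0.0235 0.0027] yaw -71.14 foot [0.5224 0.1982 0.0443] move cm [-0.    0.01  0.01]
F [ 0.43 -0.95 -0.53] Ftool [ 0.54  1.04 -0.08] M [0.04 0.03 0.01] grip 0.7994768162291664
```

View pics/w15.png

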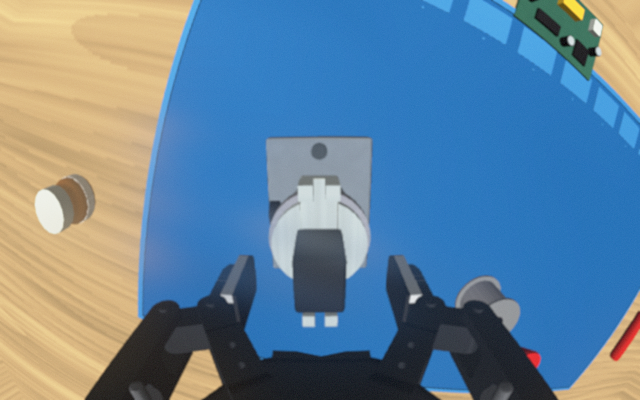

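The fingers are open and clear on both sides, and the head stands in the cup at (320,240). Now straight up, then a check.

```bash
python3 -m inch '{"fingers":[1,1,1,1,1,1,1,1,1,1],"linear":[[0,0,0],[-1,0,0],[-2,0,0],[-2,0,0],[-2,0,0],[-3,0,0],[-3,0,0],[-2,0,0],[0,0,0],[0,0,0]],"yaw":[0,0,0,0,0,0,0,0,0,0]}'
python3 - <<'E'
from h import *
snap('wrist','w16');snap('side','s16');snap('scene','c16')
im,d,W=fcloud('w16')
n=(np.hypot(W[...,0]-.523,W[...,1]-.198)<.06)
for nm,lo,hi in [('block',.119,.13),('jaws',.093,.107),('disc',.076,.0825),('foot',.009,.0145)]:
    k=n&(W[...,2]>lo)&(W[...,2]<hi)&(im[...,2].astype(int)-im[...,0]<55);q=W[k];c=q.mean(0);nn=np.linalg.svd(q-c,full_matrices=False)[2][2];print(nm,len(q),rect(q),'z',np.median(q[:,2]).round(4),'n',(nn*np.sign(nn[2])).round(4))
print(manip.get_state()['time'],manip.get_state()['tool_pos'])
E
```

```text
time: 25.8
tool_pos: [0.5177, 0.1963, 0.2574]
ee_rot: [[0.025, 0.323, -0.946], [0.003, -0.946, -0.323], [-1.0, 0.005, -0.025]]
contact_force: [0.8, 0.7, -0.6]
grip_width: 1.002
block 800 (array([522.5, 198.1]), array([30.3, 23.7]), 19.6) z 0.1238 n [ 0.0024 -0.0097  1.    ]
jaws 335 (array([522.5, 198.9]), array([83.3, 23.1]), 18.6) z 0.1017 n [-0.0081  0.0066  0.9999]
disc 935 (array([523.7, 198. ]), array([48.3, 54.8]), 18.3) z 0.0799 n [0.0038 0.0029 1.    ]
foot 2060 (array([523. , 198.3]), array([107.9,  79.1]), 19.0) z 0.0124 n [0.0016 0.0011 1.    ]
25.95 [0.51742816 0.19623818 0.25630472]
```

View pics/w16.png

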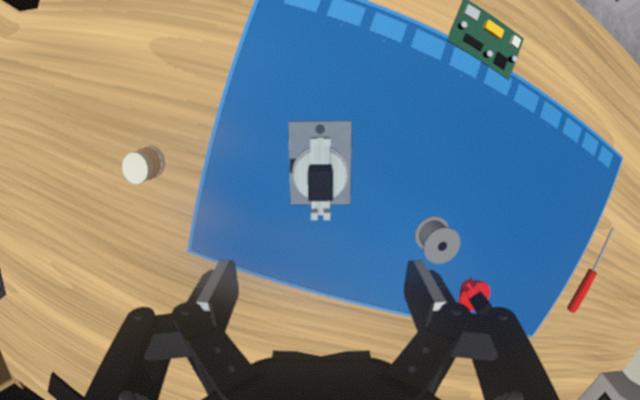

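View pics/s16.png

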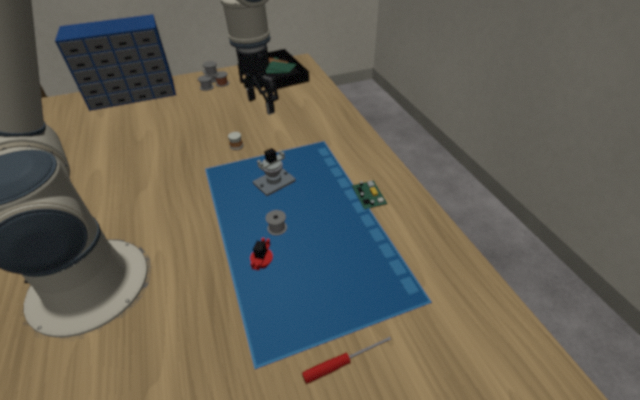

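The head stands in the cup at (320,175) in the wrist view. It is upright, in line within about 0.6°, and centred within about 1 mm, with its foot at about 45 mm. The bystanders are where they were at the start. Handing in.

```bash
python3 -c "
from bench import manip
print(manip.sign_off())"
```

```text
the job is handed in; nothing more can be done
None
```

The head is standing free in the cup, in line with the foot, and the job is handed in at about 26 s of the 64 s allowed. The sign-off reported no verdict.

**Pressing and rocking:** I gripped the head by its block, lowered it into the cup by feel and pressed it home with about 11–14 N. The most I read was about 14.3 N straight down, but the force was only read at the end of each short move. Pressed lightly with about 6–8 N, it then turned freely to about 20° counter-clockwise and 21° clockwise of the foot's line, and back.

**Last check, from the wrist camera after backing off:**
- **Alignment:** the bar is at 18.6–19.6° and the foot at 19.0°.
- **Centring:** the head's axis is within about 1 mm of the stand's.
- **Uprightness:** tilt is under about 0.6°, and the underside of the cone is about 45 mm above the bench.
- **Bystanders:** by eye, the spool, driver, jar and board look where they were, and the red look-alike was not touched.

**Disagreements:**
- The fixed cameras first put the stand about 4 mm off the wrist camera's estimate. I used the wrist camera, which agreed with the seated position to about 1 mm.
- The tool's tilt drifted by up to 2° during moves. I brought most of it out before seating the head, and the head's own tilt never measured more than about 1.5° in the cup.

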